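# Set the sensor gap on a spring-return slide and hold it

### The job

With the sensor trainer's slide still fully home, stand the brass cylinder upright in the round seat of the slide and let go of it. Then pull the spring-loaded slide out by its black knob until the tip of the white pointer lies within the width of the red mark on the scale, and finish while still holding it there by the knob (it springs back if released). Leave the red mark and all the other things on the bench where they are.

Things in the scene. Friction and masses are not known exactly. Their poses are not given: they have to be found in the camera images.
- trainer: Fixed sensor trainer: low blue case with a cream top panel, 300 (x) x 180 (y) x 42 mm high. Origin: centre of its underside. A spring-loaded aluminium slide on top is pulled out along the trainer's own -x, roughly towards the robot. At its far (+x) end a steel sensor barrel (diameter 18 mm) on a post points to -x at 72 mm height; its face is at x = +80 mm, the post's top at 97 mm height. The scale is along the +y side of the panel.
- slide (a joint): How far the slide is pulled out, m: 0 = fully home against its stop, up to 0.10, growing along the trainer's -x. A spring always draws it home: about 3 N at home, growing by 0.5 N per 10 mm. The slide is a plate 150 x 64 x 14 mm whose top lies 58 mm above the bench.
- knob_center (a point): Centre (half-way up) of the black upright round knob near the front of the slide, diameter 24 mm, 45 mm tall, free all round and above. It stands on the slide's top, from 58 to 103 mm above the bench, so this point is 80.5 mm above the bench. It lies 85 mm in front (trainer -x) of the seat's centre.
- seat (a point): Centre of the floor of the round seat sunk into the slide's top: diameter 44 mm, 6 mm deep, its floor 52 mm above the bench. Its axes are the trainer's. It moves with the slide.
- pointer (a point): Tip of the white pointer that sticks out from the +y side of the slide (8 mm wide along x; this point is the middle of its end). It moves with the slide. Axes as the trainer's.
- mark_mid (a point): Middle of the top of the red mark, a bar 10 mm wide along the trainer's x and 30 mm long in y, lying on the scale beside the slide; top 49 mm above the bench. Its axes are the trainer's. The pointer is on the mark when both have the same x in the trainer's frame, to within 5 mm.
- mark (a joint): Where the red mark is set on the scale, m, counted like the slide's pull: the pointer is at the middle of the mark when joint slide = joint mark. Stiff, stays where it is.
- brass_center (a point): Centre (half-way up) of the loose brass cylinder, the target: diameter 36 mm, 40 mm tall, z along its axis, 0.25 to 0.43 kg, standing upright on the mat.
- alu_center (a point): Centre of a loose aluminium cylinder of the same size, on the same mat. Leave alone.
- nylon_center (a point): Centre of a loose green plastic cylinder of the same size, on the same mat. Leave alone.
- mat: Fixed black rubber mat, 150 x 280 x 4 mm, on which the three cylinders stand in a row along its y in any order, about 95 mm apart (axes at least 75 mm). Origin: centre of its underside.
- meter: Loose yellow hand multimeter lying flat, 75 x 150 x 36 mm. Origin: centre of its underside. Leave alone.
- breadboard: Loose white plug-in board, 55 x 165 x 9 mm. Origin: centre of its underside. Leave alone.
- spool: Loose blue reel, diameter 54 mm, 44 mm tall. Origin: centre of its underside. Leave alone.
There are look-alikes about, which are no part of the job. There is more than one size of the part that bears brass_center; the job needs the larger.

How it is judged:
By the outcome, as a careful person would: the job done as asked, in the order asked, and still so for the second after the job is handed in, while the arm keeps its last pose, push and grip.
It also fails if it takes over 40 s, if anything falls off the work surface, if the arm or the gripper's body presses on something with over 40 N, if the wrist force passes 120 N, or if a joint passes its speed limit or range.

### The arm

A 6-joint arm with a two-finger parallel gripper is mounted at the origin on the work surface. World frame = base frame: x ahead of the robot, y to its left, z up, the work surface at z = 0. Lengths are in mm, angles in degrees, forces in N, time in s.
With the tool pointing down it reaches from about 350 to 725 mm from the base axis. Payload 4.3 kg.
Tool frame: the origin (TCP) lies on the centre line of the jaws, within the pads' length; the fingertips stand 25 mm ahead of it and the grasp point (between the pads) lies 6 mm ahead of it; z points along the fingers, y is the direction in which the jaws open and shut (so a half turn about z gives the same grasp; the last joint's range is limited). The gripper opens to 85 mm and grips with 20 to 120 N. Pads are 22 mm wide; open, the fingers measure 114 mm over their backs; the gripper's body (76 mm by 85 mm) begins 54 mm behind the grasp point. The pads swing forward as they close: fully open they stand 13 mm farther back than shut.
Start: joints at [69.884, 21.618, 4.641, 73.018, 0, 83.68], TCP at [137.13, 558.444, 256.329] pointing down, gripper open.
Joint ranges: [-156.06, 156.06], [-48.1, 94.91], [-58.44, 69.94], [-101.28, 121.22], [-78.64, 73.56], [-180, 180]. Speed limits (degrees/s): [147.25, 147.25, 180, 180, 180, 180].

### API

Orientations are given as [roll, pitch, yaw] about the fixed x, y, z axes, in that order (R = Rz(yaw) Ry(pitch) Rx(roll)).
In Python, from station import get_state, get_image, finish_job gives the robot as it stands.
- The arm moves only by the tool step_arm, never from a script. Its argument "steps" is one flat list of numbers, 5 for each row, row after row: the finger opening in mm, from 0 to 85.4, then the shift along the world's x, y, z in mm, then the turn about the world's z in degrees. A call has 1 to 5 rows; each row shifts and turns the pose as measured when the row begins; what a row does not reach is not made up. A row lasts 1/12 s, in which the tool goes at most 41.7 mm and 7.16 degrees, less where a joint would pass 70% of its speed; a pose out of reach is approached as far as the arm can. A call is refused whole if a number of a shift passes 41.7 or a number of a turn 7.16, either way. A call with a gripper value outside its range is refused whole. The fingers move at their own pace and stop on an object; "force" is the grip in N (left out, the last holds). Time passes only in rows, so rows that do not move let the fingers close. It gives the time, the measured TCP pose, the force and the opening at its end, in the units of the state.
- get_state(): the state, without advancing time (a new reading comes with each control period).
- get_image(name): name is "scene" or "top"; returns a dict with "image" (480x640x3 uint8, red, green, blue), "fx", "fy", "cx", "cy" (pixels), "dist_coeffs" ([k1, k2, p1, p2, k3] as OpenCV has them; the pictures are not rectified), "rvec" (rotation vector, rad) and "tvec" (3), from world to camera coordinates, as OpenCV has them. Camera axes: x right, y down, z forward; pixel columns grow to the right and rows downward; lengths in mm; the calibration is good to about 2 mm. A picture is of the moment at which its call begins. There is no depth.
- finish_job(): hands the job in, once; it reports no verdict.
The state is a dict: "t": time; "qpos": joint angles; "qd": joint speeds; "joint_torque": joint torques, N m; "tool_pos": TCP position; "tcp_rot": TCP orientation; "contact_force": force on the tool from outside, world axes, zero at the start; "torque": the same for the moment, N m; "opening": finger opening in mm.
Only numpy, scipy, OpenCV 4.12 (cv2) and the standard library are available. Lean on these libraries where they do the work, as an engineer would, in place of code of your own. Each camera call takes 0.05 s, during which the arm holds its last target.

## Working session

There is one attempt and no reset: what is moved stays moved. The work goes in short steps, Python scripts to look and compute and a tool call to move; the robot and the scene stay as the last step left them, time stands still between calls to the robot, and variables do not carry over. Pictures are saved under pics/ and viewed, and the job is handed in when it is done.

Besides the shell and the picture viewer there is one more tool, called after "Call:" as name(argument=value, ...) on one line, values as JSON. step_arm: Moves the arm, as the interface text tells. Its arguments: {"type":"object","properties":{"steps":{"type":"array","items":{"type":"number"}},"force":{"type":"number"}},"required":["steps"]}

```bash
mkdir -p pics; ls; cat > h.py <<'E'
import numpy as np,cv2,json
from station import get_state,get_image
def snap(n,tag):
    d=get_image(n); cv2.imwrite(f'pics/{tag}.png',d['image'][:,:,::-1]); 
    np.save(f'pics/{tag}.npy',d,allow_pickle=True); return d
def load(tag): return np.load(f'pics/{tag}.npy',allow_pickle=True).item()
def KD(d): return np.array([[d['fx'],0,d['cx']],[0,d['fy'],d['cy']],[0,0,1.]]),np.array(d['dist_coeffs'],float)
def ray(d,px,z):
    K,D=KD(d); R=cv2.Rodrigues(np.array(d['rvec'],float))[0]; t=np.array(d['tvec'],float).ravel()
    p=cv2.undistortPoints(np.array(px,float).reshape(-1,1,2),K,D).reshape(-1,2)
    v=np.c_[p,np.ones(len(p))]@R; c=-R.T@t
    return c+v*((z-c[2])/v[:,2])[:,None]
def proj(d,P):
    K,D=KD(d); return cv2.projectPoints(np.array(P,float).reshape(-1,1,3),np.array(d['rvec'],float),np.array(d['tvec'],float),K,D)[0].reshape(-1,2)
E
python3 - <<'E'
from h import *
for n in('scene','top'):
    d=snap(n,n+'0'); R=cv2.Rodrigues(np.array(d['rvec'],float))[0]; print(n,-R.T@np.array(d['tvec']).ravel(),d['fx'])
print(get_state())
E
```

```text
pics
scene [1175.58802491  829.01463678  841.05305534] 509.6507891402542
top [ 424.47323561  -45.92734181 1131.85154889] 436.675387031042
{'t': 0.1, 'qpos': array([ 6.98837861e+01,  2.16578332e+01,  4.56986955e+00,  7.30170524e+01,
       -4.59273521e-04,  8.36801201e+01]), 'qd': array([-0.08706015, -0.14981763,  0.1537866 ,  0.02219087,  0.00036686,
       -0.1406237 ]), 'joint_torque': array([ 9.67343767e-04, -4.64697218e+01,  2.70581084e+01,  1.20015704e-02,
       -1.32432147e-04,  1.66552655e-05]), 'tool_pos': array([136.93238139, 557.90233341, 255.44817744]), 'tcp_rot': array([-1.79895572e+02, -1.11035836e-02,  1.66203656e+02]), 'contact_force': array([-0.036318  , -0.00158503,  0.51178416]), 'torque': array([0.01815061, 0.00893193, 0.02608097]), 'opening': 85.36468652622978}
```

View pics/scene0.png

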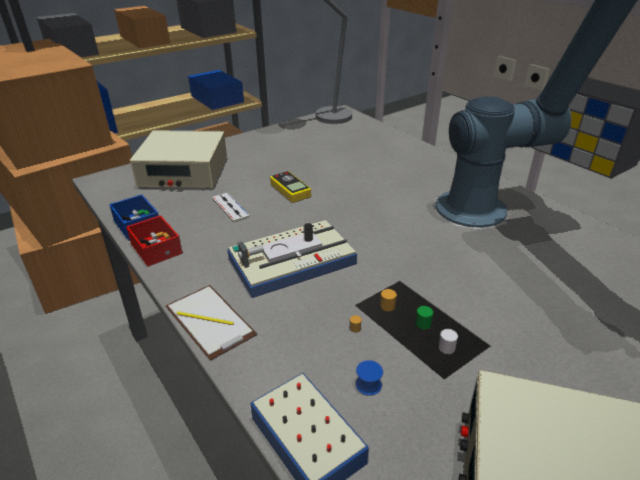

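View pics/top0.png

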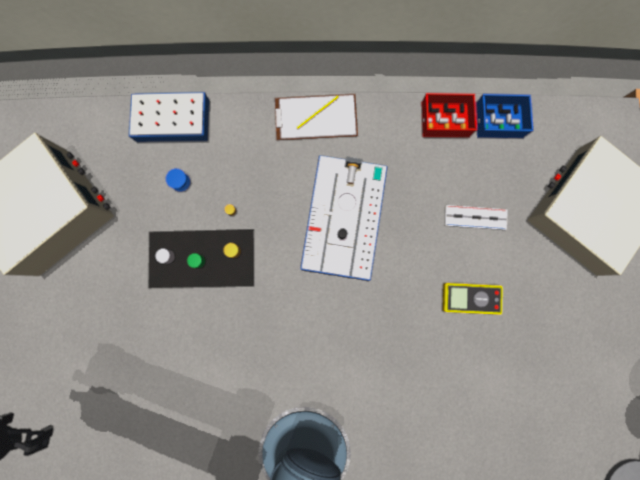

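Brass candidates, scene and top pixels:
- Large brass-coloured cylinder on the mat: scene (388,299), top (231,250).
- Smaller brass one off the mat: scene (355,324), top (230,210).
- White/alu: top (164,256). Green: top (195,260).

By the description the target is the larger one, on the mat. I'll check it in crops next.

```bash
python3 - <<'E'
from h import *
d=load('top0'); s=load('scene0')
a=cv2.resize(d['image'][190:300,140:260],None,fx=3.3,fy=3.3,interpolation=2)
b=cv2.resize(s['image'][270:370,330:470],None,fx=2.8,fy=3.63,interpolation=2)
c=cv2.resize(d['image'][150:285,295:395],None,fx=4,fy=4,interpolation=2)
h=np.zeros((560,800,3),np.uint8);h[:363,:396]=a[:363,:396];h[:540,400:800]=c;cv2.imwrite('pics/crop1.png',h[:,:,::-1])
c=cv2.resize(s['image'][215:295,225:360],None,fx=5,fy=5,interpolation=2);cv2.imwrite('pics/crop2.png',c[:,:,::-1])
cv2.imwrite('pics/crop3.png',b[:,:,::-1])
for n,dd in(('top',d),('scene',s)):
    hsv=cv2.cvtColor(dd['image'],cv2.COLOR_RGB2HSV)
    for nm,lo,hi in(('brass',(12,120,90),(28,255,255)),('dark',(0,0,0),(180,255,45)),('red',(0,170,120),(6,255,255))):
        m=cv2.inRange(hsv,lo,hi); k,l,st,ce=cv2.connectedComponentsWithStats(m)
        for i in range(1,k):
            if 12<st[i][4]<1500: print(n,nm,st[i],ce[i].round(1),ray(dd,ce[i],44 if nm=='brass' else 103 if nm=='dark' else 49)[0].round(1))
E
```

```text
top brass [635  90   5  10  40] [637.2  93.6] [ 937.9 -911.    44. ]
top brass [297  95  41  34  58] [319.2 110.9] [873.1 -40.3  44. ]
top brass [429 123   4   5  19] [430.4 125.1] [ 835.4 -328.8   44. ]
top brass [444 123   5   5  21] [446.2 125. ] [ 836.  -370.2   44. ]
top brass [461 123   5   6  21] [462.7 125.5] [ 835.2 -413.8   44. ]
top brass [348 163  10   5  26] [352.7 164.3] [ 730.2 -125.4   44. ]
top brass [225 205  11  10  86] [229.8 209.3] [614.8 186.6  44. ]
top brass [223 242  16  16 200] [230.5 249.7] [512.2 182.9  44. ]
top brass [443 283  46  31 233] [457.7 296.1] [ 394.8 -384.9   44. ]
top brass [490 285  13   3  16] [496.6 285.4] [ 420.8 -484.9   44. ]
top dark [445 104   9   8  26] [447.7 109.2] [ 854.6 -358.1  103. ]
top dark [461 105   2   7  13] [461.5 108.2] [ 857.6 -392.9  103. ]
top dark [499 105  10   8  31] [502. 110.] [ 854.8 -495.7  103. ]
top dark [515 105   2   8  15] [515.5 108.7] [ 858.7 -530.6  103. ]
top dark [430 107   7   5  13] [432.1 109.6] [ 853.1 -319.1  103. ]
top dark [ 49 146  24  24 157] [ 60.6 157.6] [738.8 605.5 103. ]
top dark [550 15
[... 3224 characters left out ...]
.6 -415.1  103. ]
scene dark [  99  222   48  119 1426] [125.  287.3] [1017.9 -130.7  103. ]
scene dark [305 225   7  15  84] [308.2 232.3] [568.  -66.2 103. ]
scene dark [140 239  10   6  25] [144.8 241.7] [ 920.  -275.4  103. ]
scene dark [462 387  14  50 262] [470.6 414. ] [658.6 538.6 103. ]
scene dark [460 440   9  12  88] [463.9 445. ] [711.8 570.  103. ]
scene dark [459 445  16  35 211] [469.3 467.8] [734.7 599.9 103. ]
scene red [127 216  51  33 174] [153.3 236.2] [ 873.4 -367.8   49. ]
scene red [145 236   8   4  18] [148.7 237.8] [ 886.4 -367.6   49. ]
scene red [315 254   6   6  18] [317.5 256.7] [568.3 -25.8  49. ]
scene red [462 426   6   9  47] [464.4 429.9] [654.8 532.4  49. ]
```

View pics/crop1.png

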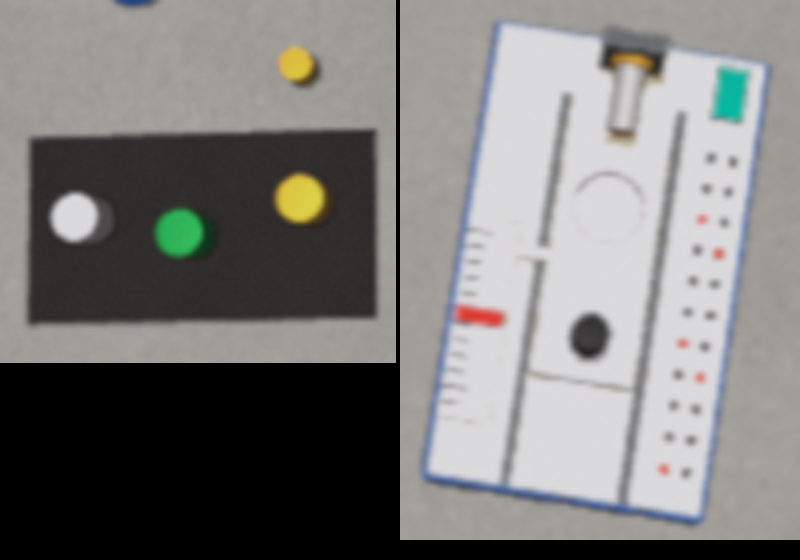

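View pics/crop2.png

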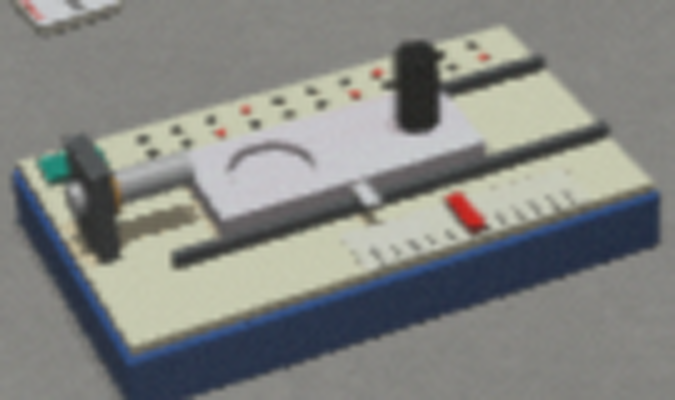

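View pics/crop3.png

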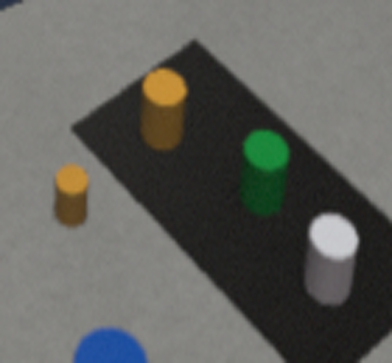

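The crops show the mat cylinder at top (231,250) is clearly bigger than the off-mat one at (230,210), so that is the target. In the top view the seat is at about (347,202), the knob top at (342.5,234), the pointer tip at (324,214.5) and the red mark at (315,229).

```bash
python3 - <<'E'
from h import *
d=load('top0'); s=load('scene0')
print('mat brass top',ray(d,[[231,250]],44),'scene',ray(s,[[388.6,294.2]],44))
c=ray(d,[[319.3,155.5],[387,166.3],[370.5,280],[301.5,269.5]],42);print('corners',c.round(1),c.mean(0))
fx=((c[0]+c[1])-(c[2]+c[3]))/2; fy=((c[0]+c[3])-(c[1]+c[2]))/2
print('len',np.linalg.norm(fx),np.linalg.norm(fy),'yaw',np.degrees([np.arctan2(fx[1],fx[0]),np.arctan2(-fy[0],fy[1])]))
# scene corners: crop2 /5 + (225,215): rear-right, front-right(?), ...
pc=np.array([[18,165],[505,28],[660,193],[130,355]])/5+[225,215]
c2=ray(s,pc,42);print('scene corners',c2.round(1),c2.mean(0))
print('seat top',ray(d,[[347.3,202]],58),'scene',ray(s,[np.array([272,172])/5+[225,215]],58))
print('knob top',ray(d,[[342.5,233.5]],103),'scene',ray(s,[np.array([417,52])/5+[225,215]],103))
print('knob bottom scene',ray(s,[np.array([415,122])/5+[225,215]],58))
print('mark',ray(d,[[314.9,229]],49),ray(s,[np.array([466,211])/5+[225,215]],49))
# fits with hue masks: grey-level of seat
E
```

```text
mat brass top [[511.53293042 181.59114096  44.        ]] scene [[515.46324074 186.42514682  44.        ]]
corners [[ 754.2  -40.3   42. ]
 [ 725.7 -213.5   42. ]
 [ 436.  -167.3   42. ]
 [ 462.6    4.6   42. ]] [ 594.63449106 -104.11838502   42.        ]
len 294.23695431215117 174.73594232574243 yaw [-8.90925474 -9.06783441]
scene corners [[ 730.6 -205.7   42. ]
 [ 442.5 -158.5   42. ]
 [ 471.9   17.1   42. ]
 [ 760.2  -34.    42. ]] [601.29900739 -95.26665137  42.        ]
seat top [[ 629.92977278 -110.02384524   58.        ]] scene [[ 636.31505718 -100.68109703   58.        ]]
knob top [[545.53820423 -95.32014251 103.        ]] scene [[549.26348173 -92.11604826 103.        ]]
knob bottom scene [[550.71074262 -93.44067155  58.        ]]
mark [[563.36596133 -29.01556606  49.        ]] [[568.01196938 -23.12300359  49.        ]]
```

The two views disagree by 4–9 mm, which is too much for the seat fit. I'll refine with sub-pixel masks.

```bash
cat >> h.py <<'E'
def comp(m,pt):
    k,l,st,ce=cv2.connectedComponentsWithStats(m); i=l[pt[1],pt[0]]; 
    mm=(l==i).astype(np.uint8); return mm,ce[i],st[i]
E
python3 - <<'E'
from h import *
d=load('top0'); s=load('scene0')
for n,I,pts in(('top',d,dict(brass=(231,250),green=(195,260),small=(230,209))),('scene',s,dict(brass=(388,294),green=(425,313),small=(355,319)))):
    hsv=cv2.cvtColor(I['image'],cv2.COLOR_RGB2HSV)
    for k,p in pts.items():
        v=int(hsv[p[1],p[0],2]); h=int(hsv[p[1],p[0],0])
        m=cv2.inRange(hsv,(h-8,90,int(v*.72)),(h+8,255,255))
        mm,ce,st=comp(m,p); ez=30 if k=='small' else 44
        cnt=cv2.findContours(mm,0,1)[0][0]; w=ray(I,cnt.reshape(-1,2),ez)
        print(n,k,ce.round(2),st,ray(I,ce,ez)[0].round(1),'ext',np.ptp(w,0).round(0)[:2])
    # panel
    K,D=KD(I)
g=cv2.cvtColor(d['image'],cv2.COLOR_RGB2GRAY)
hsv=cv2.cvtColor(d['image'],cv2.COLOR_RGB2HSV)
print(d['image'][180,325],d['image'][260,395],d['image'][205,320])
# panel+blue rim edges: difference from bench
m=cv2.inRange(g,170,255); m=cv2.morphologyEx(m,cv2.MORPH_CLOSE,np.ones((13,13)))
mm,ce,st=comp(m,(325,180)); cnt=max(cv2.findContours(mm,0,1)[0],key=cv2.contourArea)
w=ray(d,cnt.reshape(-1,2),42)[:,:2].astype(np.float32); print('panel top',cv2.minAreaRect(w))
gs=cv2.cvtColor(s['image'],cv2.COLOR_RGB2HSV); print(s['image'][280,250],gs[280,250],gs[268,300],gs[283,245])
m=cv2.inRange(gs,(15,20,140),(45,120,255)); 
m=cv2.morphologyEx(m,cv2.MORPH_CLOSE,np.ones((25,25)));m=cv2.morphologyEx(m,cv2.MORPH_OPEN,np.ones((5,5)))
mm,ce,st=comp(m,(252,278)); cnt=max(cv2.findContours(mm,0,1)[0],key=cv2.contourArea)
print(st); w=ray(s,cnt.reshape(-1,2),42)[:,:2].astype(np.float32); print('panel scene',cv2.minAreaRect(w))
# mask overlay
o=s['image'].copy();cv2.drawContours(o,[cnt],-1,(255,0,255),1);a=cv2.resize(o[210:300,220:365],None,fx=5,fy=5,interpolation=0);cv2.imwrite('pics/o.png',a[:,:,::-1])
E
```

```text
top brass [230.42 249.6 ] [224 243  14  14 154] [512.5 183.1  44. ] ext [33. 33.]
top green [193.94 260.06] [188 254  13  13 144] [486.3 275.   44. ] ext [30. 31.]
top small [228.94 208.65] [224 204  11  10  83] [619.  191.8  30. ] ext [23. 26.]
scene brass [388.27 293.66] [381 289  15  10 115] [514.8 184.5  44. ] ext [33. 34.]
scene green [424.64 310.95] [417 306  16  11 135] [488.7 276.5  44. ] ext [35. 33.]
scene small [355.34 318.94] [350 315  12   9  77] [621.1 193.1  30. ] ext [25. 24.]
[218 217 219] [164 160 155] [218 217 219]
panel top ((597.3776245117188, -102.91613006591797), (172.3206024169922, 292.44781494140625), 80.7945556640625)
[195 199 174] [ 35  32 199] [ 33  19 163] [111  90  65]
[ 231  221  122   62 4228]
panel scene ((598.9710693359375, -103.23908233642578), (174.21022033691406, 293.3072204589844), 80.93838500976562)
```

View pics/o.png

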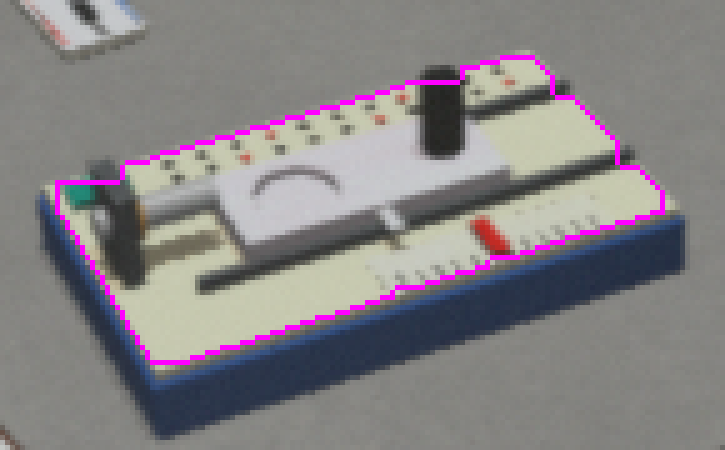

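The sub-pixel masks now agree to about 2 mm:
- **Brass:** about (513.6, 183.8).
- **Trainer:** about (598, -103), yaw about -9.1°.

Next I'll express seat, knob, pointer and mark in the trainer frame.

```bash
python3 - <<'E'
from h import *
d=load('top0'); s=load('scene0')
yaw=np.radians(-9.13);ux=np.array([np.cos(yaw),np.sin(yaw)]);uy=np.array([-ux[1],ux[0]])
def tr(I,o,px,z):
    w=ray(I,px,z)[:,:2]-o; return np.c_[w@ux,w@uy].round(1)
oT=np.array([597.4,-102.9]);oS=np.array([599.0,-103.2])
def dk(I,box,thr,z,nm,o,fn=cv2.THRESH_BINARY_INV):
    x0,y0,x1,y1=box;g=cv2.cvtColor(I['image'],cv2.COLOR_RGB2GRAY)[y0:y1,x0:x1]
    m=(g<thr).astype(np.uint8);M=cv2.moments(m,True);p=[M['m10']/M['m00']+x0,M['m01']/M['m00']+y0]
    print(nm,np.round(p,2),M['m00'],ray(I,p,z)[0].round(1),tr(I,o,p,z)); return m
m=dk(d,(334,224,351,243),100,103,'knob top view',oT); print(np.argwhere(m).min(0)+[224,334],np.argwhere(m).max(0)+[224,334])
# seat circle dark ring
g=cv2.cvtColor(d['image'],cv2.COLOR_RGB2GRAY)[188:216,333:362];b=cv2.medianBlur(g,9).astype(int)-g
ys,xs=np.where(b>7);print(len(xs));
w=tr(d,oT,np.c_[xs+333,ys+188],58)
A=np.c_[2*w,np.ones(len(w))]
k=np.ones(len(w),bool)
for _ in range(4):
    q=np.linalg.lstsq(A[k],(w[k]**2).sum(1),rcond=None)[0];r=np.sqrt(q[2]+q[0]**2+q[1]**2);e=np.abs(np.hypot(*(w-q[:2]).T)-r);k=e<3.5
print('seat circ',q[:2],r,k.sum())
for I,o,n in((d,oT,'t'),(s,oS,'s')):
    hsv=cv2.cvtColor(I['image'],cv2.COLOR_RGB2HSV)
    m=cv2.inRange(hsv,(0,110,90),(8,255,255))|cv2.inRange(hsv,(172,110,90),(180,255,255)); mm,ce,st=comp(m,(314,229) if n=='t' else (317,256));print('mark',n,ce,st,ray(I,ce,49)[0].round(1),tr(I,o,ce,49))
x=s['image'][255:270,285:335];
a=cv2.resize(s['image'][235:275,280:335],None,fx=14,fy=14,interpolation=2);cv2.imwrite('pics/p1.png',a[:,:,::-1])
a=cv2.resize(d['image'][190:250,300:360],None,fx=9,fy=9,interpolation=2);cv2.imwrite('pics/p2.png',a[:,:,::-1])
E
```

```text
knob top view [342.01 233.65] 71.0 [545.2 -94.2 103. ] [[-52.9   0.3]]
[229 338] [238 346]
117
seat circ [21.92216193 -1.73361187] 35.08267828528214 65
mark t [314.16216216 228.51351351] [309 227  12   4  37] [564.6 -27.2  49. ] [[-44.4  69.6]]
mark s [317.75862069 256.86206897] [314 254   8   7  29] [568.1 -25.   49. ] [[-42.9  72.3]]
```

View pics/p1.png

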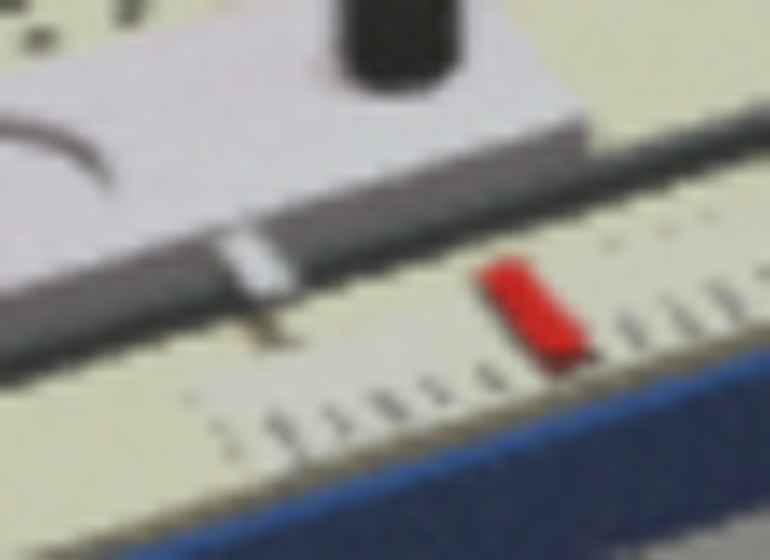

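View pics/p2.png

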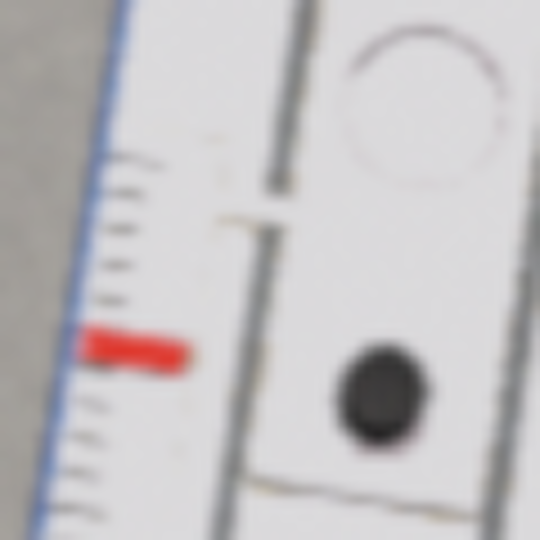

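```bash
python3 - <<'E'
from h import *
d=load('top0'); s=load('scene0')
yaw=np.radians(-9.13);ux=np.array([np.cos(yaw),np.sin(yaw)]);uy=np.array([-ux[1],ux[0]])
def tr(I,o,px,z):
    w=ray(I,px,z)[:,:2]-o; return np.c_[w@ux,w@uy].round(1)
oT=np.array([597.4,-102.9]);oS=np.array([599.0,-103.2])
print('seat',ray(d,[[346.6,201.3]],58),tr(d,oT,[[346.6,201.3]],58))
for z in(46,50,54,58): print(z,'ptr t',tr(d,oT,[[324.2,212.6]],z),'s',tr(s,oS,[[299.4,255.1]],z))
# knob bottom front edge in scene, knob left/right edges
print('knob scene top',ray(s,[[308.0,225.3]],103),tr(s,oS,[[308.0,225.3]],103))
# expected projections of hypothesis
def P(o,x,y,z): return [*(o+ux*x+uy*y),z]
for n,I,o in(('top',d,oT),('scene',s,oS)):
    print(n,'seat35',proj(I,[P(o,35,0,58)]),'seat rim',proj(I,[P(o,57,0,58),P(o,13,0,58),P(o,35,22,58),P(o,35,-22,58)]).round(1).tolist(),'knob-50 top',proj(I,[P(o,-50,0,103)]),'base',proj(I,[P(o,-50,0,58)]),'front corners',proj(I,[P(o,-70,32,58),P(o,-70,-32,58)]).round(1).tolist())
E
```

```text
seat [[ 631.7052526  -108.29177346   58.        ]] [[34.7  0.1]]
46 ptr t [[-0.2 51.1]] s [[-5.8 40.1]]
50 ptr t [[-0.9 51. ]] s [[-3.6 44.9]]
54 ptr t [[-1.6 51. ]] s [[-1.5 49.8]]
58 ptr t [[-2.2 50.9]] s [[ 0.7 54.7]]
knob scene top [[549.83387609 -93.13028648 103.        ]] [[-50.1   2.1]]
top seat35 [[346.66398747 201.20068618]] seat rim [[348.0, 192.6], [345.3, 209.8], [338.0, 199.8], [355.4, 202.6]] knob-50 top [[342.34365617 232.45566193]] base [[341.49224772 234.62575775]] front corners [[327.5, 240.6], [353.1, 244.6]]
scene seat35 [[278.6416334  247.55975499]] seat rim [[270.8, 249.9], [286.4, 245.3], [282.0, 252.0], [275.4, 243.2]] knob-50 top [[307.59675978 224.91376308]] base [[307.93960359 238.94651249]] front corners [[320.0, 243.1], [309.4, 231.0]]
```

Both views put the seat at trainer (35, 0), the knob at (-50, 0) and the pointer about 42 mm from the mark. In world coordinates the seat is about (632.8, -108.6) and the knob about (548.8, -95.1). I'll move to above the brass.

Call:
step_arm(steps=[85,28,-28,0,2,85,28,-28,0,2,85,28,-28,0,0.6,85,28,-28,0,0,85,28,-28,0,0], force=60)

```text
t: 0.52
tool_pos: [274.5, 416.8, 251.9]
tcp_rot: [-179.8, -0.2, 171.9]
contact_force: [1.8, -0.9, -0.1]
opening: 84.9
```

Call:
step_arm(steps=[85,28,-28,0,0,85,28,-28,0,0,85,28,-28,0,0,85,28,-28,0,0,85,28,-28,0,0])

```text
t: 0.93
tool_pos: [417.9, 267.9, 250.2]
tcp_rot: [-179.7, -0.4, 172.1]
contact_force: [1.3, 1.4, 0.2]
opening: 85.3
```

Call:
step_arm(steps=[85,28,-25,0,-1,85,28,-25,0,0,85,28,-25,-10,0,85,10,-8,-30,0,85,0,0,-20,0])

```text
t: 1.35
tool_pos: [523.4, 173.6, 191.7]
tcp_rot: [-179.7, 0.2, 170.4]
contact_force: [-0.4, -0.9, 0.2]
opening: 85.0
```

Call:
step_arm(steps=[85,-9,10,-20,0.5,85,0,0,-30,0,85,0,0,-20,0,85,0,0,0,0,85,0,0,0,0])

```text
t: 1.77
tool_pos: [511.8, 179.8, 112.7]
tcp_rot: [-179.5, -0.3, 170.6]
contact_force: [0.0, 0.2, 0.7]
opening: 85.1
```

```bash
python3 - <<'E'
from h import *
print(get_state()['tool_pos'],get_state()['tcp_rot'])
d=snap('top','top1');s=snap('scene','scene1')
a=cv2.resize(d['image'][190:300,140:290],None,fx=5,fy=5,interpolation=2);cv2.imwrite('pics/c1.png',a[:,:,::-1])
a=cv2.resize(s['image'][210:360,310:470],None,fx=4,fy=4,interpolation=2);cv2.imwrite('pics/c2.png',a[:,:,::-1])
E
```

```text
[511.789852   179.83646665 112.71245799] [-179.51239837   -0.33169701  170.56453176]
```

View pics/c1.png

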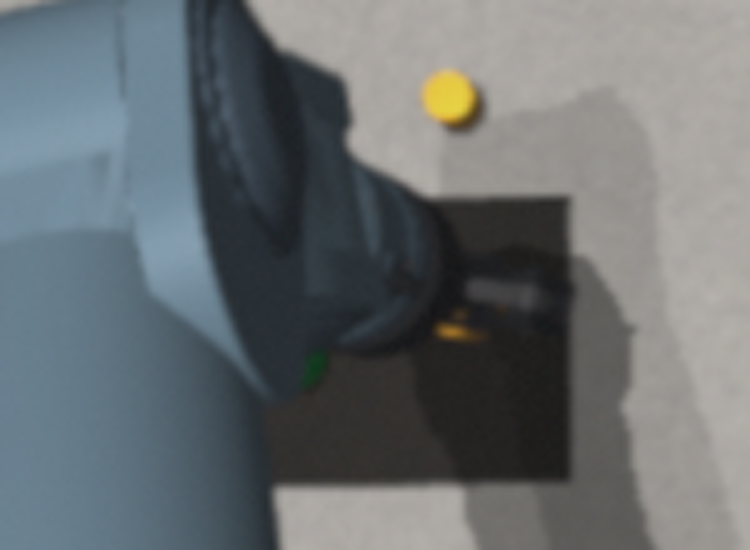

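View pics/c2.png

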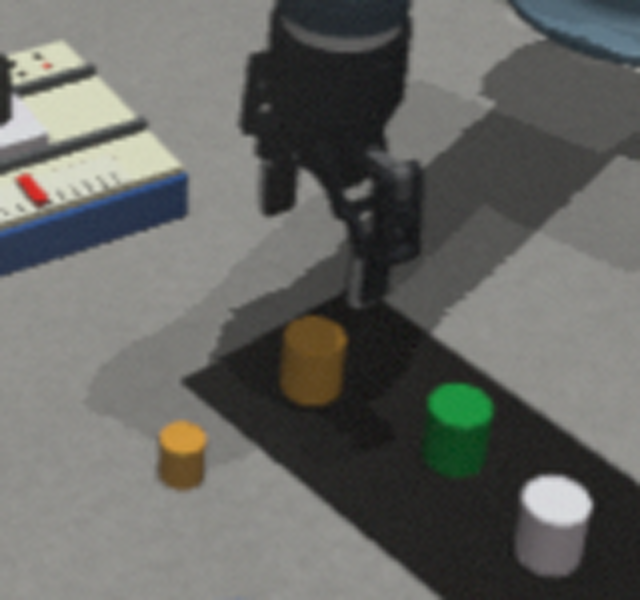

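The gripper straddles the brass, with jaws along y and the neighbours clear. I'll descend and grip.

Call:
step_arm(steps=[85,2,4,-25,0,85,0,0,-20,0,85,0,0,-15,0,85,0,0,-6,0,85,0,0,0,0])

```text
t: 2.28
tool_pos: [523.0, 186.6, 55.6]
tcp_rot: [-180.0, 0.8, 170.6]
contact_force: [0.1, -0.6, -0.2]
opening: 84.6
```

Call:
step_arm(steps=[85,-8,-2,0,0,85,0,0,0,0,85,0,0,0,0])

```text
t: 2.53
tool_pos: [516.8, 185.0, 59.4]
tcp_rot: [179.9, 1.0, 170.6]
contact_force: [0.7, -0.5, 0.1]
opening: 84.8
```

Call:
step_arm(steps=[85,-3,-1,-10,0,85,0,0,-6,0,85,0,0,0,0])

```text
t: 2.78
tool_pos: [516.2, 184.6, 46.7]
tcp_rot: [179.8, 1.4, 170.6]
contact_force: [0.9, 0.1, 0.3]
opening: 85.3
```

Call:
step_arm(steps=[85,-3,-1,-6,0,85,0,0,0,0])

```text
t: 2.95
tool_pos: [513.7, 183.7, 41.2]
tcp_rot: [179.7, 1.5, 170.6]
contact_force: [-0.1, -0.1, -0.4]
opening: 85.4
```

Call:
step_arm(steps=[30,0,0,0,0,30,0,0,0,0,30,0,0,0,0,30,0,0,0,0,30,0,0,0,0], force=60)

```text
t: 3.37
tool_pos: [514.4, 183.8, 42.0]
tcp_rot: [179.7, 1.5, 170.6]
contact_force: [0.9, -0.0, 1.9]
opening: 34.4
```

Call:
step_arm(steps=[30,0,0,0,0,30,0,0,0,0])

```text
t: 3.53
tool_pos: [514.4, 183.8, 42.0]
tcp_rot: [179.7, 1.5, 170.6]
contact_force: [-0.2, -0.1, -1.1]
opening: 34.4
```

Gripped: opening 34.4, TCP z 42 with the brass bottom at 4. Lifting.

Call:
step_arm(steps=[30,0,0,12,0,30,0,0,25,0,30,0,0,30,0,30,0,0,30,0,30,0,0,15,0])

```text
t: 3.95
tool_pos: [505.9, 181.9, 149.9]
tcp_rot: [-179.9, 0.5, 170.6]
contact_force: [0.6, 0.5, -1.5]
opening: 34.5
```

```bash
python3 - <<'E'
from h import *
print(get_state())
s=snap('scene','scene2')
a=cv2.resize(s['image'][170:330,300:470],None,fx=3.7,fy=3.7,interpolation=2);cv2.imwrite('pics/c3.png',a[:,:,::-1])
E
```

```text
{'t': 3.95, 'qpos': array([ 13.17913764,  20.20198121, -13.65487177,  55.73737374,
        -0.31550825,  22.56952814]), 'qd': array([-4.06580279e-02, -7.26223070e+00,  1.46518488e+01,  2.39729987e+01,
       -4.85391957e-04,  1.99377814e-02]), 'joint_torque': array([ 1.37838973e-01, -4.28449953e+01,  2.39672488e+01,  2.21288740e-01,
       -2.29438464e-02, -6.51763980e-05]), 'tool_pos': array([505.90884298, 181.8620143 , 149.85690235]), 'tcp_rot': array([-179.86439491,    0.49578974,  170.60907898]), 'contact_force': array([ 0.64548371,  0.49754897, -1.51456431]), 'torque': array([ 0.01749672, -0.08078342,  0.03342928]), 'opening': 34.488930855352244}
```

View pics/c3.png

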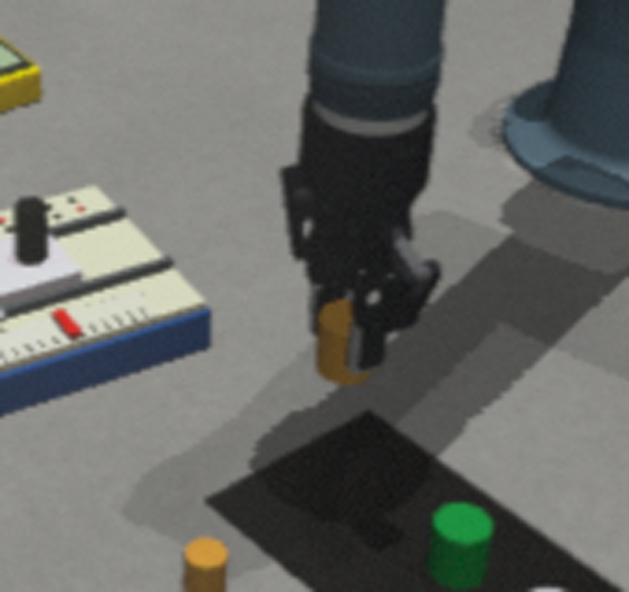

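The brass is held upright, clear of the mat. Moving above the seat.

Call:
step_arm(steps=[30,8,-18,12,0,30,15,-36,8,0,30,15,-36,0,0,30,15,-36,0,0,30,15,-36,0,0])

```text
t: 4.42
tool_pos: [572.6, 22.4, 170.0]
tcp_rot: [179.8, 0.4, 171.5]
contact_force: [1.0, 0.6, -2.6]
opening: 34.5
```

Call:
step_arm(steps=[30,15,-36,0,0,30,15,-36,0,0,30,14,-26,0,0,30,4,-8,0,0,30,0,0,0,0])

```text
t: 4.83
tool_pos: [621.6, -97.0, 161.9]
tcp_rot: [180.0, 0.1, 171.0]
contact_force: [-0.7, 0.7, -2.9]
opening: 33.9
```

Call:
step_arm(steps=[30,10,-11,-10,0,30,0,0,-10,0,30,0,0,-10,0,30,0,0,0,0,30,0,0,0,0])

```text
t: 5.25
tool_pos: [627.3, -102.9, 125.3]
tcp_rot: [179.7, -0.5, 171.1]
contact_force: [0.4, 0.3, -1.8]
opening: 34.4
```

Call:
step_arm(steps=[30,5,-6,-8,0,30,2,-2,-4,0,30,0,0,0,0])

```text
t: 5.5
tool_pos: [633.6, -108.4, 112.5]
tcp_rot: [179.7, -0.6, 171.4]
contact_force: [0.3, 0.3, -2.7]
opening: 34.3
```

```bash
cat > v.py <<'E'
from h import *
import sys
t=sys.argv[1]
st=get_state();print(st['t'],st['tool_pos'].round(1),st['tcp_rot'].round(2),st['contact_force'].round(1),st['opening'])
d=snap('top','t'+t);s=snap('scene','s'+t)
a=cv2.resize(d['image'][150:285,295:395],None,fx=4,fy=4,interpolation=2)
b=cv2.resize(s['image'][205:300,220:365],None,fx=5.5,fy=5.5,interpolation=2)
cv2.imwrite(f'pics/tt{t}.png',a[:,:,::-1]);cv2.imwrite(f'pics/ss{t}.png',b[:,:,::-1])
E
python3 v.py 3
```

```text
5.5 [ 633.6 -108.4  112.5] [179.71  -0.6  171.36] [ 0.3  0.3 -2.7] 34.316821509467516
```

View pics/tt3.png

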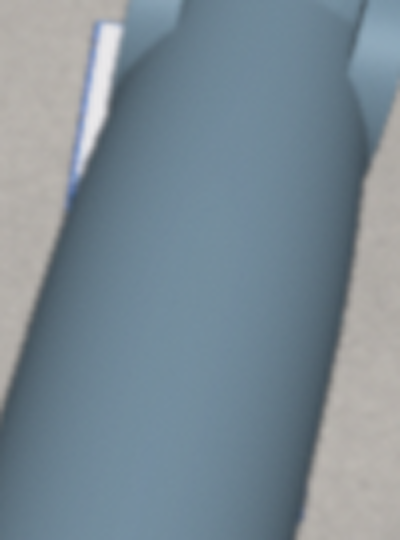

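View pics/ss3.png

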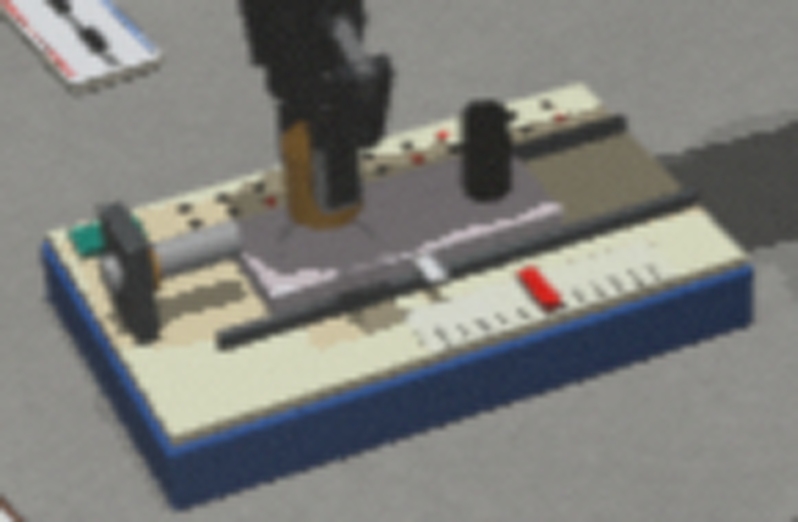

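The scene view shows the brass upright over the seat, its lower edge between about x 288 and 360 in the crop. I'll compare that with the predicted outline.

```bash
python3 - <<'E'
from h import *
s=load('s3'); th=np.linspace(0,2*np.pi,73)
for z in(74.5,72.5): 
    c=np.c_[633.5+18*np.cos(th),-108.8+18*np.sin(th),np.full(73,z)]; p=(proj(s,c)-[220,205]+.5)*5.5-.5
    print(z,p.min(0),p.max(0))
im=s['image'].copy()
hsv=cv2.cvtColor(im,cv2.COLOR_RGB2HSV)
m=cv2.inRange(hsv,(10,110,40),(28,255,255));k,l,st,ce=cv2.connectedComponentsWithStats(m)
for i in range(1,k):
    if 262<ce[i][0]<300 and 220<ce[i][1]<260: print(st[i],ce[i], (st[i][:2]-[220,205])*5.5)
b=cv2.resize(im[205:300,220:365],None,fx=5.5,fy=5.5,interpolation=2)
for P,col in((c,(255,0,255)),(np.c_[633.5+22*np.cos(th),-108.8+22*np.sin(th),np.full(73,58)],(0,255,0))):
    cv2.polylines(b,[((proj(s,P)-[220,205]+.5)*5.5-.5).round().astype(int)],True,col,1)
cv2.imwrite('pics/ov.png',cv2.resize(b[80:280,200:420],None,fx=3,fy=3)[:,:,::-1])
E
```

```text
74.5 [284.72750047 186.06144259] [361.17951258 230.33084922]
72.5 [284.98462235 189.49241769] [361.37082881 233.80137822]
[272 227  13  19  83] [275.1686747 237.6626506] [286. 121.]
```

View pics/ov.png

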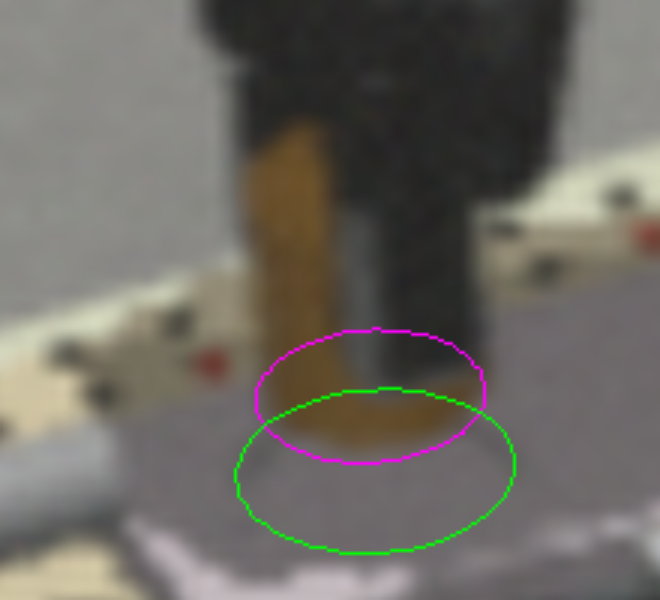

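The predicted outline and seat ellipse match the picture to about 1 mm. Lowering: seated TCP z should be about 90.

Call:
step_arm(steps=[30,-1,0,-6,0,30,0,0,-4,0,30,0,0,0,0])

```text
t: 5.85
tool_pos: [633.5, -108.6, 103.7]
tcp_rot: [179.7, -0.4, 171.4]
contact_force: [0.4, 0.3, -2.5]
opening: 34.2
```

Call:
step_arm(steps=[30,-1,0,-5,0,30,0,0,-3,0,30,0,0,0,0])

```text
t: 6.1
tool_pos: [632.3, -108.7, 95.0]
tcp_rot: [179.7, -0.4, 171.3]
contact_force: [0.1, 1.1, -3.0]
opening: 34.4
```

Call:
step_arm(steps=[30,1,0,-3,0,30,0,0,0,0])

```text
t: 6.27
tool_pos: [633.1, -108.7, 91.4]
tcp_rot: [179.7, -0.4, 171.3]
contact_force: [-0.1, 0.5, -3.0]
opening: 34.3
```

Call:
step_arm(steps=[30,0,0,-2,0,30,0,0,0,0])

```text
t: 6.43
tool_pos: [633.8, -108.9, 90.7]
tcp_rot: [179.7, -0.3, 171.3]
contact_force: [0.4, -0.5, -2.9]
opening: 34.3
```

Call:
step_arm(steps=[30,-1,0,-2,0,30,0,0,0,0])

```text
t: 6.6
tool_pos: [634.1, -109.0, 90.8]
tcp_rot: [179.7, -0.1, 171.3]
contact_force: [0.6, -0.4, -3.4]
opening: 34.2
```

Call:
step_arm(steps=[30,-1,0,-3,0,30,0,0,0,0])

```text
t: 6.77
tool_pos: [634.6, -109.2, 90.9]
tcp_rot: [179.7, 0.2, 171.4]
contact_force: [-0.0, 0.6, -2.5]
opening: 34.3
```

```bash
python3 v.py 4; python3 -c "
from h import *
s=get_state();print(s['qpos'].round(2),s['joint_torque'].round(2),s['torque'].round(3))"
```

```text
6.7667 [ 634.6 -109.2   90.9] [1.7974e+02 1.6000e-01 1.7136e+02] [-0.   0.6 -2.5] 34.30416098859771
[-15.53  34.5    0.21  55.62   0.27  -6.89] [ 4.000e-02 -5.458e+01  2.485e+01 -2.000e-02  0.000e+00  0.000e+00] [0.045 0.005 0.055]
```

View pics/ss4.png

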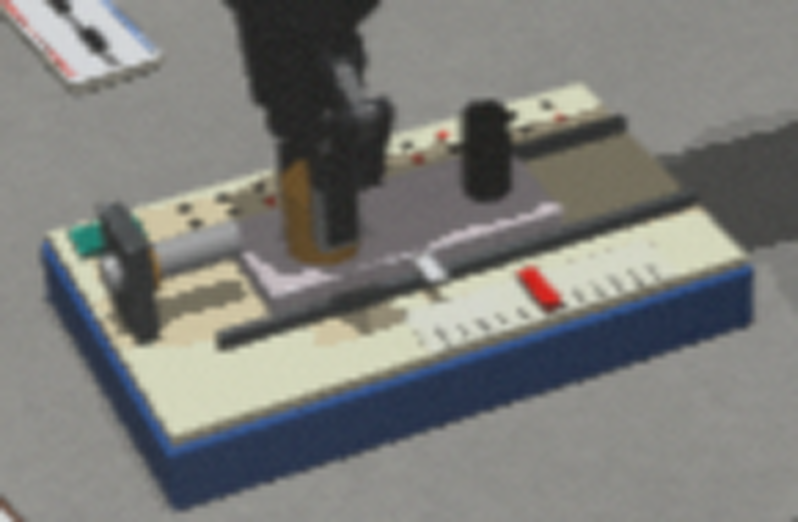

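Call:
step_arm(steps=[30,-2,0.5,-4,0,30,0,0,0,0])

```text
t: 7.03
tool_pos: [634.9, -109.3, 91.1]
tcp_rot: [179.8, 0.5, 171.4]
contact_force: [-0.5, 0.2, -3.7]
opening: 34.7
```

Call:
step_arm(steps=[30,-2,0.5,-4,0,30,-1,0,-2,0])

```text
t: 7.2
tool_pos: [635.0, -109.5, 90.0]
tcp_rot: [179.8, 1.0, 171.4]
contact_force: [-5.6, 3.0, 12.8]
opening: 34.2
```

```bash
python3 -c "
from h import *
s=get_state();print(s['qpos'].round(2),s['joint_torque'].round(2),s['contact_force'],s['torque'].round(3))"
```

```text
[-15.56  33.85  -1.    54.16   0.31  -6.93] [-9.300e-01 -4.702e+01  2.371e+01 -2.310e+00 -3.400e-01  1.000e-02] [-5.55651347  2.98112838 12.7527371 ] [0.484 0.847 0.03 ]
```

It touched the floor at z 90.0 as predicted, force about +13 N. Releasing.

Call:
step_arm(steps=[60,0,0,0,0,60,0,0,0,0,60,0,0,0,0,60,0,0,0,0])

```text
t: 7.53
tool_pos: [634.7, -109.5, 88.8]
tcp_rot: [179.8, 1.0, 171.4]
contact_force: [0.0, -0.2, -0.2]
opening: 60.4
```

```bash
python3 v.py 5
```

```text
7.5333 [ 634.7 -109.5   88.8] [179.82   1.02 171.37] [ 0.  -0.2 -0.2] 60.35882547787221
```

View pics/ss5.png

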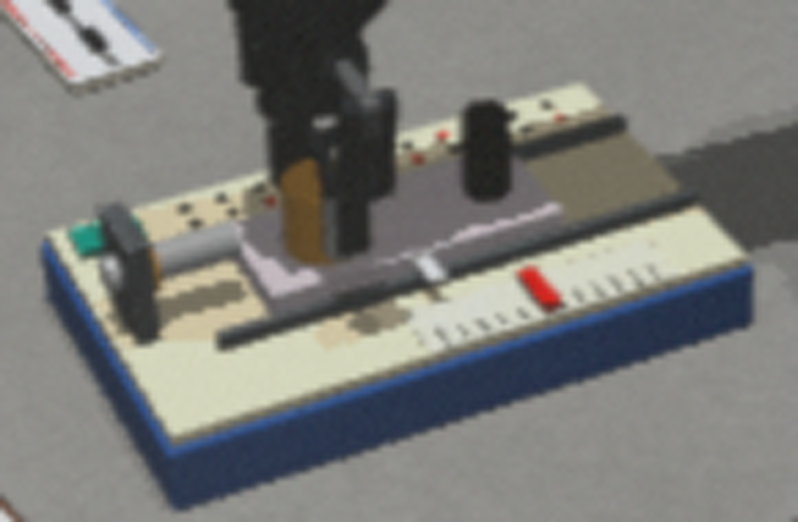

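Call:
step_arm(steps=[62,0,0,10,0,62,0,0,20,0,62,0,0,25,0,62,-10,2,25,0,62,-40,6,5,0])

```text
t: 8.05
tool_pos: [586.9, -102.2, 174.0]
tcp_rot: [179.8, 0.9, 171.4]
contact_force: [1.7, -1.1, 0.3]
opening: 61.9
```

Call:
step_arm(steps=[62,-40,6,0,0,62,-40,6,0,0,62,-40,6,0,0,62,-20,3,0,0,62,0,0,0,0])

```text
t: 8.47
tool_pos: [438.8, -79.7, 179.4]
tcp_rot: [179.9, 1.2, 171.4]
contact_force: [-0.5, 0.7, -1.2]
opening: 61.8
```

```bash
python3 v.py 6
```

```text
8.4667 [438.8 -79.7 179.4] [179.88   1.18 171.38] [-0.5  0.7 -1.2] 61.78906451534258
```

View pics/ss6.png

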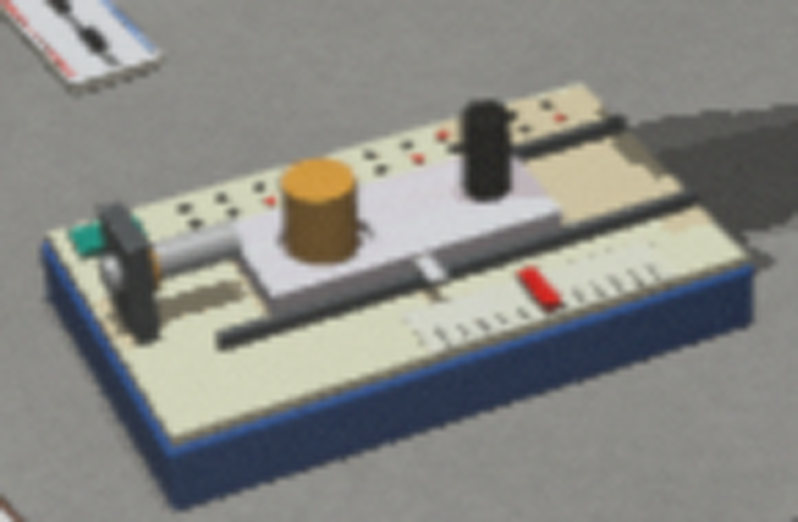

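View pics/tt6.png

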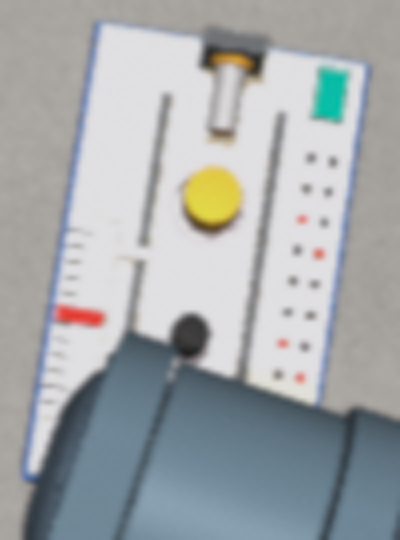

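```bash
python3 - <<'E'
from h import *
r={}
for n,p in(('t6',(348,198)),('s6',(277,237))):
    I=load(n);hsv=cv2.cvtColor(I['image'],cv2.COLOR_RGB2HSV);v=int(hsv[p[1],p[0],2]);h=int(hsv[p[1],p[0],0])
    mm,ce,st=comp(cv2.inRange(hsv,(h-8,90,int(v*.75)),(h+8,255,255)),p)
    print(n,ce,st[:],[ray(I,ce,z)[0].round(1) for z in(92,98)])
E
```

```text
t6 [347.69426752 198.43949045] [341 192  14  14 157] [array([ 632.2, -109. ,   92. ]), array([ 631. , -108.7,   98. ])]
s6 [277.41666667 237.25      ] [271 234  14   8  84] [array([ 635.5, -108.2,   92. ]), array([ 639.9, -100.6,   98. ])]
```

Both views put the brass top at (632–635, -108.5) at height 92, so it is seated upright and the slide is still home. On to the knob at about (548.8, -95.1).

Call:
step_arm(steps=[62,36,-5,0,0,62,36,-5,0,0,62,26,-4,0,0,62,6,-1,0,0,62,0,0,0,0])

```text
t: 8.98
tool_pos: [555.0, -96.8, 178.9]
tcp_rot: [179.9, 1.5, 171.4]
contact_force: [0.0, 0.0, 0.1]
opening: 62.1
```

Call:
step_arm(steps=[62,-7,2,-15,-0.4,62,0,0,-20,0,62,0,0,-15,0,62,0,0,0,0])

```text
t: 9.32
tool_pos: [550.9, -95.6, 128.2]
tcp_rot: [179.9, 1.7, 171.0]
contact_force: [-1.0, -0.5, -0.5]
opening: 62.3
```

Call:
step_arm(steps=[62,-4,0.5,-15,0,62,-2,0,-15,0,62,-1,0,-6,0,62,0,0,0,0])

```text
t: 9.65
tool_pos: [543.2, -95.1, 93.1]
tcp_rot: [179.9, 1.8, 171.0]
contact_force: [0.3, -0.6, 0.1]
opening: 62.3
```

```bash
python3 v.py 7
```

```text
9.65 [543.2 -95.1  93.1] [179.95   1.75 171.  ] [ 0.3 -0.6  0.1] 62.26602251075287
```

View pics/ss7.png

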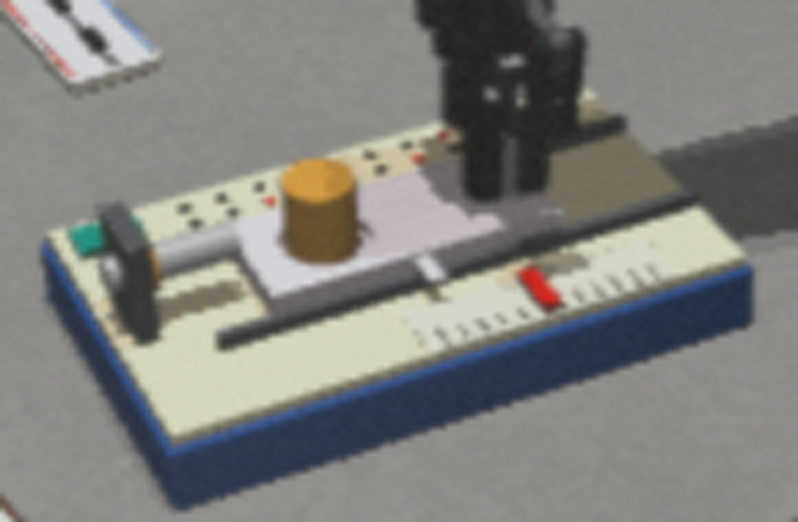

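Call:
step_arm(steps=[62,6,0,-3,0,62,0,0,-1,0,62,0,0,0,0])

```text
t: 10.0
tool_pos: [553.3, -96.0, 93.2]
tcp_rot: [180.0, 2.2, 171.0]
contact_force: [-0.1, 0.6, 0.1]
opening: 62.3
```

Call:
step_arm(steps=[62,-4,0,-5,0,62,0,0,0,0])

```text
t: 10.17
tool_pos: [550.5, -96.3, 88.9]
tcp_rot: [-180.0, 2.3, 171.0]
contact_force: [-1.2, 0.2, -0.3]
opening: 62.1
```

Call:
step_arm(steps=[15,0,0,0,0,15,0,0,0,0,15,0,0,0,0,15,0,0,0,0,15,0,0,0,0], force=80)

```text
t: 10.58
tool_pos: [550.4, -94.9, 89.3]
tcp_rot: [179.8, 2.4, 171.1]
contact_force: [0.7, -2.3, -1.5]
opening: 22.6
```

Call:
step_arm(steps=[15,0,0,0,0,15,0,0,0,0])

```text
t: 10.75
tool_pos: [550.4, -94.9, 89.3]
tcp_rot: [179.9, 2.4, 171.1]
contact_force: [-0.2, 1.5, 0.8]
opening: 22.3
```

```bash
python3 v.py 8
```

```text
10.75 [550.4 -94.9  89.3] [179.85   2.35 171.06] [-0.2  1.5  0.8] 22.322366902511174
```

View pics/ss8.png

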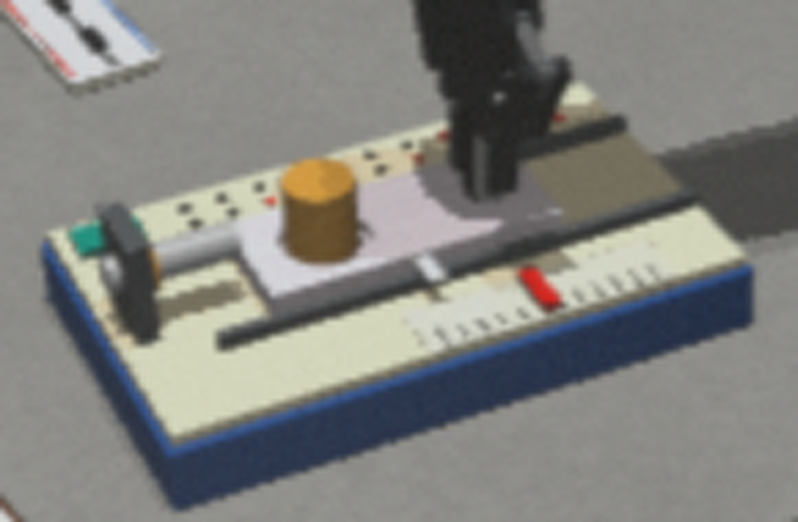

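Knob gripped, opening 22.3, slide still home. Pulling gently along (-0.987, +0.159).

Call:
step_arm(steps=[15,-4,0.6,0,0,15,-6,1,0,0,15,-6,1,0,0])

```text
t: 11.1
tool_pos: [537.0, -92.7, 89.3]
tcp_rot: [179.8, 2.7, 171.1]
contact_force: [4.5, 1.2, -2.1]
opening: 22.6
```

Call:
step_arm(steps=[15,-6,1,0,0,15,-6,1,0,0,15,-5,0.8,0,0,15,0,0,0,0])

```text
t: 11.43
tool_pos: [517.8, -89.6, 89.3]
tcp_rot: [179.8, 2.8, 171.1]
contact_force: [4.1, 0.9, -3.8]
opening: 22.2
```

```bash
python3 v.py 9
```

```text
11.4333 [517.8 -89.6  89.3] [179.83   2.76 171.07] [ 4.1  0.9 -3.8] 22.23092070344954
```

View pics/ss9.png

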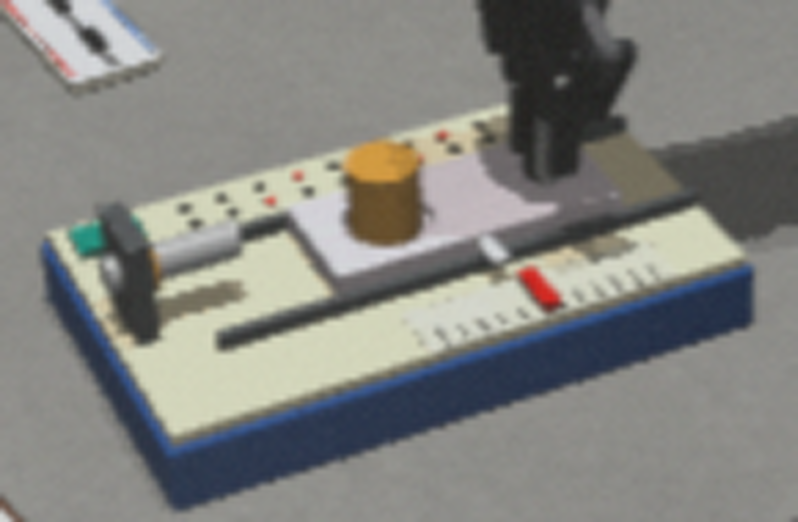

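```bash
cat > ov.py <<'E'
from h import *
import sys
I=load(sys.argv[1]); out=sys.argv[2]
yaw=np.radians(-9.13);ux=np.array([np.cos(yaw),np.sin(yaw)]);uy=np.array([-ux[1],ux[0]]);oS=np.array([599.0,-103.2])
hsv=cv2.cvtColor(I['image'],cv2.COLOR_RGB2HSV)
m=cv2.inRange(hsv,(0,110,90),(8,255,255))|cv2.inRange(hsv,(172,110,90),(180,255,255));mm,ce,st=comp(m,(317,256));
w=ray(I,ce,48.5)[0][:2]-oS; mx=w@ux; print('mark x',mx,'y',w@uy)
x0,y0,k=295,235,14
b=cv2.resize(I['image'][y0:y0+40,x0:x0+50],None,fx=k,fy=k,interpolation=2)
def L(x,ya,yb,z,c):
    P=[[*(oS+ux*x+uy*y),z] for y in(ya,yb)]
    q=((proj(I,P)-[x0,y0]+.5)*k-.5).round().astype(int);cv2.line(b,tuple(map(int,q[0])),tuple(map(int,q[1])),c,1)
for dx,c in((-5,(255,255,0)),(0,(0,255,255)),(5,(255,255,0))): L(mx+dx,30,58,54,c)
for dx in(-5,5): L(mx+dx,w@uy-15,w@uy+15,49,(0,0,255))
cv2.imwrite(out,b[:,:,::-1])
E
python3 ov.py s9 pics/ov9.png
```

```text
mark x -43.23327867697533 y 71.74332518886332
```

View pics/ov9.png

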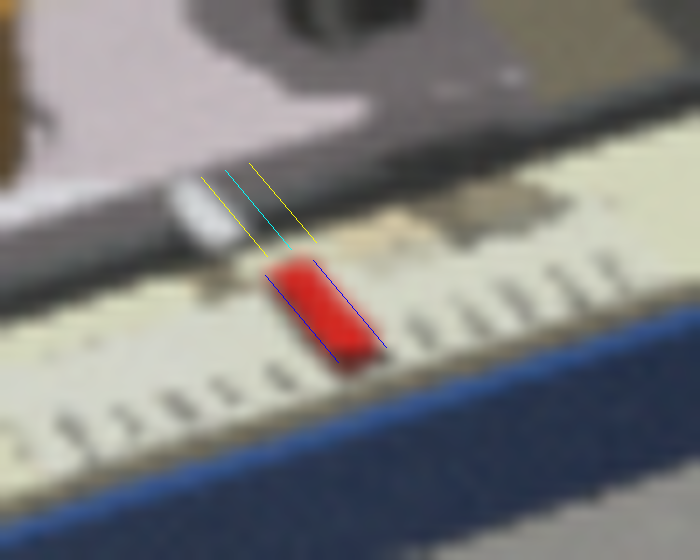

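The pointer's mid-line is about 10 mm short of the mark's mid-line (crop x 211 vs 259 at row 210, about 24 px per 5 mm). Pulling on.

Call:
step_arm(steps=[15,-5,0.8,0,0,15,-4,0.6,0,0,15,0,0,0,0])

```text
t: 11.78
tool_pos: [510.5, -88.4, 89.3]
tcp_rot: [179.8, 2.9, 171.1]
contact_force: [4.1, 1.5, -4.4]
opening: 22.0
```

```bash
python3 v.py 10; python3 ov.py s10 pics/ov10.png
```

```text
11.7833 [510.5 -88.4  89.3] [179.8    2.91 171.07] [ 4.1  1.5 -4.4] 21.995878087429517
mark x -43.06558198230163 y 71.35806630821669
```

View pics/ov10.png

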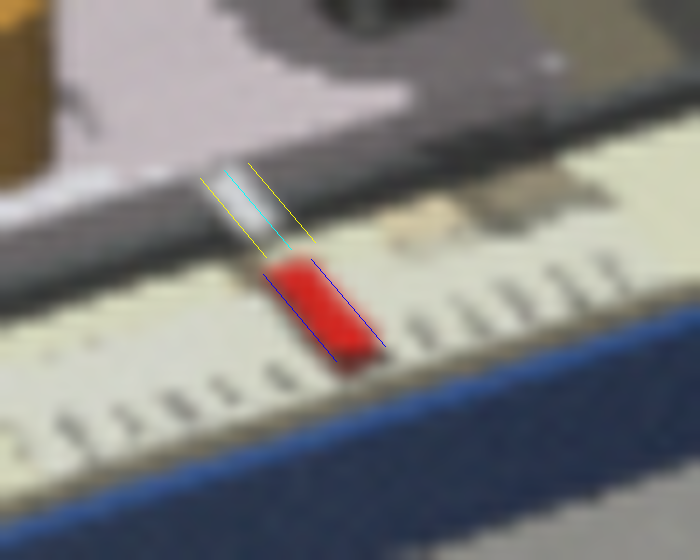

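View pics/tt10.png

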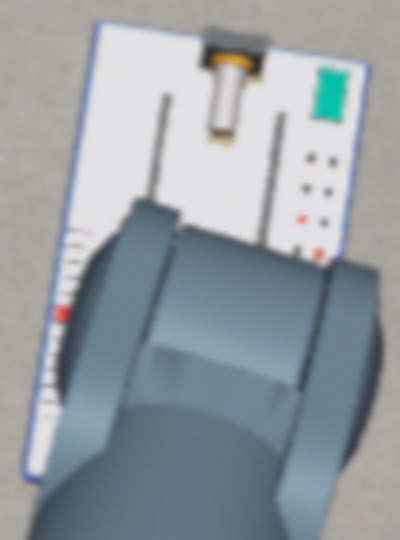

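The pointer is about 2 mm short of the mark's middle (pull 40.4; estimates for the target run 41.6–42.9). One small nudge.

Call:
step_arm(steps=[15,-2.5,0.4,0,0,15,0,0,0,0,15,0,0,0,0])

```text
t: 12.13
tool_pos: [509.8, -88.3, 89.3]
tcp_rot: [179.8, 3.0, 171.1]
contact_force: [5.1, 0.8, -4.1]
opening: 22.4
```

```bash
python3 v.py 11; python3 ov.py s11 pics/ov11.png
```

```text
12.1333 [509.8 -88.3  89.3] [179.79   3.01 171.07] [ 5.1  0.8 -4.1] 22.363085647631426
mark x -43.06558198230163 y 71.35806630821669
```

View pics/ov11.png

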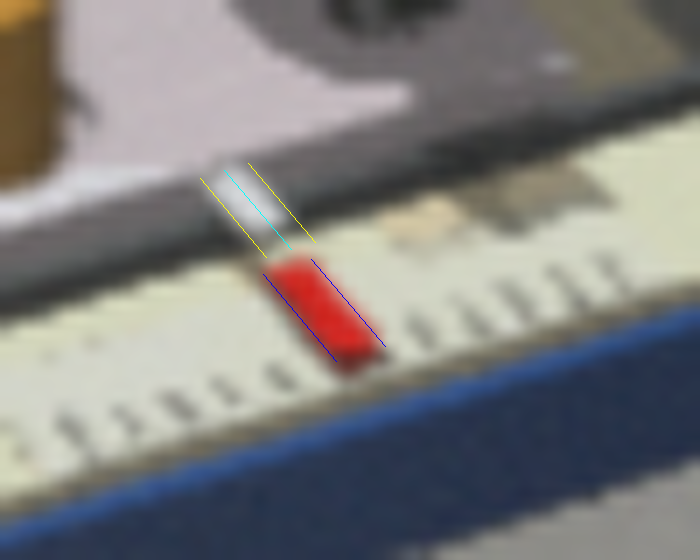

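View pics/ss11.png

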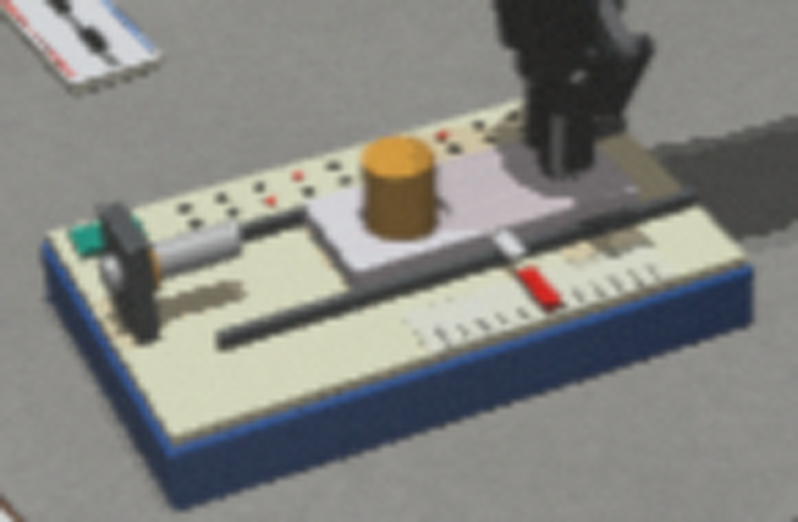

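Call:
step_arm(steps=[15,-3,0.5,0,0,15,0,0,0,0,15,0,0,0,0])

```text
t: 12.48
tool_pos: [508.3, -88.1, 89.3]
tcp_rot: [179.8, 3.1, 171.1]
contact_force: [4.6, 1.1, -4.0]
opening: 22.3
```

```bash
python3 v.py 12; python3 ov.py s12 pics/ov12.png; python3 - <<'E'
from h import *
ux=np.array([np.cos(np.radians(-9.13)),np.sin(np.radians(-9.13))]);r=[]
for n,p in(('s6',(277,237)),('s12',(292,233))):
    I=load(n);hsv=cv2.cvtColor(I['image'],cv2.COLOR_RGB2HSV);v=int(hsv[p[1],p[0],2]);h=int(hsv[p[1],p[0],0])
    mm,ce,st=comp(cv2.inRange(hsv,(h-8,90,int(v*.75)),(h+8,255,255)),p);r.append(ray(I,ce,92)[0]);print(ce,st)
print('brass shift',(r[1]-r[0]).round(1),(r[0]-r[1])[:2]@ux)
E
```

```text
12.4833 [508.3 -88.1  89.3] [179.78   3.08 171.08] [ 4.6  1.1 -4. ] 22.29195458116232
mark x -43.06558198230163 y 71.35806630821669
[277.41666667 237.25      ] [271 234  14   8  84]
[292.48780488 232.84146341] [286 229  14   8  82]
brass shift [-42.2   6.3   0. ] 42.71364889565989
```

View pics/ov12.png

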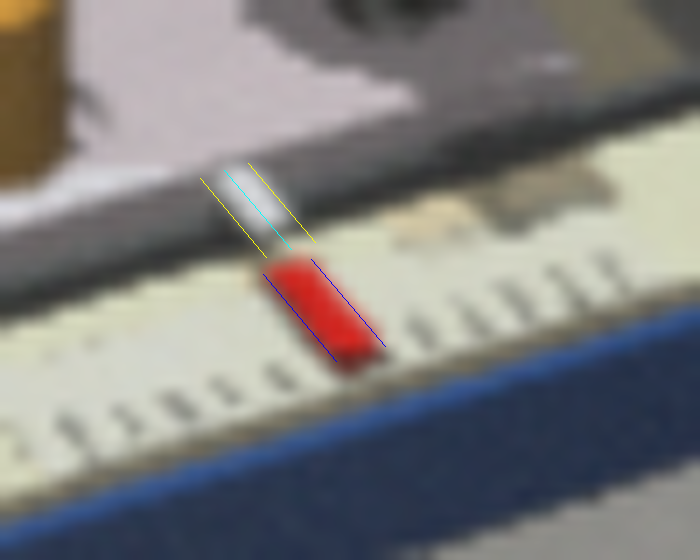

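View pics/s12.png

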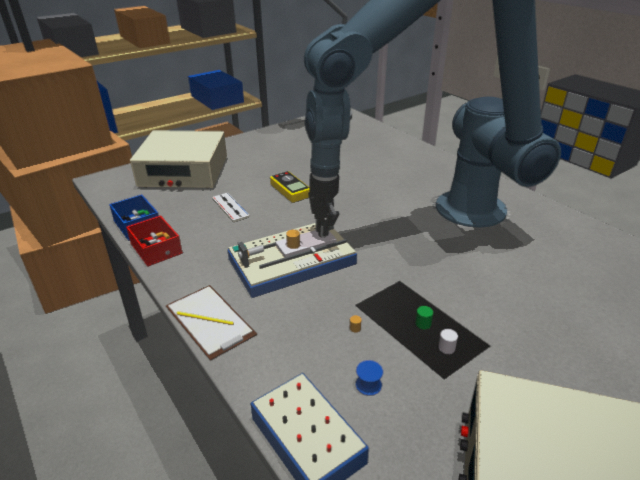

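The pointer now lies on the mark's mid-line: pull is 42.7 mm by TCP and the brass shift gives the same. The brass is upright in the seat at (292,233), and everything else is where it was. Handing in.

```bash
python3 -c "
from station import finish_job,get_state
print(get_state()['t']);print(finish_job())"
```

```text
12.5833
the job is handed in; nothing more can be done
None
```

The job is done and handed in at t = 12.6 s. I stood the larger brass cylinder from the mat upright in the seat with the slide fully home and let go. Then I gripped the black knob at 80 N, pulled the slide out, and handed in still holding it there.

**Last checks:**
- **Brass:** both views put it upright and seated after release. Its top was about 92 mm up and centred on the seat.
- **Slide:** the tool moved 42.7 mm, and the brass moved 42.7 mm with it, so the knob did not slip in the grip. The mark sits at about 41.6–42.9 mm of pull, and the scene overlay shows the pointer on the mark's middle.
- **Other things:** the red mark had not moved, and the other things looked undisturbed in the scene picture.

**Disagreements and limits:**
- The two cameras differed by about 2–3 mm throughout.
- The arm hid the pointer from the top camera at the end, so the final pointer check rests on the scene view plus the tool travel.
- The tool had drifted to about 3° of tilt by the end.

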